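# Clear the offcut and pump the bench clamp up on a glued block

## Robot

A 6-joint arm with a two-finger parallel gripper is mounted at the origin on a cart in front of the work surface, level with it; the furniture and walls round the work are solid. World frame = base frame: x ahead of the robot, y to its left, z up, the work surface at z = 0. Lengths are in m, angles in rad, forces in N, time in s.
With the tool pointing down it reaches from about 0.35 to 0.875 m from the base axis. Payload 4.2 kg.
Tool frame: the origin (TCP) lies between the finger pads; the fingertips stand 25 mm ahead of it and the grasp point (between the pads) lies 6 mm ahead of it; z points along the fingers, y is the line along which they close (so a half turn about z gives the same grasp; the last joint's range is limited). The gripper opens to 85 mm and grips with 20 to 120 N. Pads are 22 mm wide; open, the fingers measure 114 mm over their backs; the gripper's body (76 mm by 85 mm) begins 54 mm behind the grasp point. The pads swing forward as they close: fully open they stand 13 mm farther back than shut.
Start: joints at [-0.873, 0.385, 0.008, 0, -1.194, -0.259], TCP at [0.266, -0.566, 0.256] pointing down, gripper open.
Joint ranges: [-3.14, 3.14], [-1.21, 2.06], [-1.07, 1.41], [-3.16, 2.05], [-2.99, -0.16], [-3.1, 3.1]. Speed limits (rad/s): [2.79, 2.79, 3.14, 3.14, 3.14, 3.14].

## Interface

Orientations are given as [roll, pitch, yaw] about the fixed x, y, z axes, in that order (R = Rz(yaw) Ry(pitch) Rx(roll)).
In Python, from cell import get_state, vision, order gives the robot as it stands. The module is installed in compiled form; this text tells all that it offers.
- The arm moves only by the tool play_rows, never from a script. Its argument "targets" is a list of rows, each an object with "angular": the turn, a rotation vector about the tool's x, y, z in rad, a list of three; "delta_pos": the shift along the tool's x, y, z in m, a list of three; "jaw": the gripper command: -1 is shut, 1 is fully open, values between are in proportion. A call has 1 to 12 rows; each row is the pose to reach, as a shift and turn from the pose commanded when the call began, along the tool's axes at that moment; what a row does not reach only later rows make up. A row lasts 1/8 s, in which the tool goes at most 62.5 mm and 10.7 degrees, less where a joint would pass 70% of its speed; a pose out of reach is approached as far as the arm can. A call with a gripper value outside its range is refused whole. The fingers move at their own pace and stop on an object; the grip force is fixed at half the most. Time passes only in rows, so rows that repeat a pose let the fingers close. It gives the time, the measured TCP pose, the force, the opening and the grip force at its end, in the units of the state.
- get_state(): the state, without advancing time (a new reading comes with each control period).
- vision.read_camera(name): name is "side" or "top" or "wrist"; returns a dict with "img" (384x512x3 uint8, red, green, blue), "vfov" (degrees; the focal length in pixels is half the picture's height over the tangent of half this angle, whatever the lens; pixels are square), "cx", "cy" (the principal point, pixels), "extrinsics" (4x4, takes a point from world to camera coordinates); the wrist camera has in their place "hand_eye" (4x4, takes a point from camera to tool coordinates, whose origin is the TCP and whose axes are the flange's). Camera axes: x right, y down, z forward; pixel columns grow to the right and rows downward; lengths in m; the calibration is good to about 2 mm. A picture is of the moment at which its call begins: read the wrist's pose just before it. There is no depth.
- order.finish_job(): hands the job in; it is judged then, once.
The state is a dict: "time_s": time; "joint_positions": joint angles; "joint_vel": joint speeds; "effort": joint torques, N m; "ee_pos": TCP position; "tcp_rot": TCP orientation; "force": force on the tool from outside, world axes, zero at the start; "torque": the same for the moment, N m; "finger_gap": finger opening in m; "gripper_force": force on a finger pad.
Only numpy, scipy, OpenCV 4.12 (cv2) and the standard library are available. Lean on these libraries where they do the work, as an engineer would, in place of code of your own. Each camera call takes 0.05 s, during which the arm holds its last target. There are 200 camera calls.

## Task

A freshly glued wooden block stands against the end jaw of the little bench clamp, but a loose offcut stands in the way of the moving jaw: take it out and drop it into the slatted crate. Then squeeze the clamp's two upright levers together again and again to pump the jaw forward, without pushing the jaw by hand, until its spring pad presses on the block with the spring pushed in about half-way and never all the way, and finish still holding the levers squeezed in that state. Leave the block against the end jaw, and leave the glass and the candle where they stand.

Things in the scene. Friction and masses are not known exactly. Their poses are not given: they have to be found in the camera images.
- clamp: Bench clamp on a wooden board 290 x 90 x 15 mm, fixed to the desk. Origin on the desk under its middle, z up; +x is the way the jaw is pumped, towards the fixed end jaw (60 mm wide, top at 70 mm, face at x = +106 mm). Grey drive housing (90 x 44 mm, top at 83 mm) at x = -145 to -55 mm. A toothed bar, 52 mm high, sticks out behind as far as x = -225 mm.
- lever_grip (a point): Midpoint between the two lever grips, 155 mm above the desk, at x = -100 mm of the clamp. Grips: black bars, 16 mm diameter, 32 mm long along the clamp's y, at the tops of two upright aluminium levers (tops at 163 mm). Outside width along the clamp's x: 64 mm released, 40 mm fully squeezed. Geared together, they close symmetrically about this point.
- lever_rear (a joint): Angle of both levers: 0 released, 0.15 rad fully squeezed. Springs open them when let go (2 to 3 N per grip); with the pad pressing a grip needs up to 15 N. A full squeeze drives the jaw about 15 mm forward (10 to 18) by a pawl on 5 mm teeth; while the levers open the jaw stays, unless the pad presses over 4 N.
- lever_front: The lever nearer the jaw. Origin on its pivot, 75 mm above the desk; its grip bar is 80 mm above the pivot.
- clamp_jaw: The moving jaw: grey upright plate 8 x 36 x 38 mm (top 61 mm above the desk) on the front of the toothed bar; carries the spring pad. Origin at desk height under the plate's middle, axes as the clamp. Friction of about 4 N holds it. To be moved by the levers only.
- pad_face (a point): Centre of the pad's front face, 42 mm above the desk. The pad is a black square 36 x 36 mm, 7 mm thick, on a coil spring in front of the moving jaw plate; its face stands 35 mm ahead of the plate's middle when the spring is free.
- clamp_pad (a joint): How far the pad's spring is pushed in: 0 free, 0.024 m all the way. 0.6 N per mm.
- block: The glued block, a loose wooden block of two halves, 42 mm along the clamp, 50 mm wide, 44 mm high, standing on the clamp's board against the end jaw. Origin at the centre of its underside; axes as the clamp.
- offcut: Loose plain light-wood offcut, 22 mm along its x (roughly along the clamp), 34 mm along its y (across the clamp), 34 mm high, 40 g. It stands upright on the clamp's board between the pad and the block. Origin at the centre of its underside.
- crate: Fixed open slatted wooden crate, outside 110 (its x) x 140 (its y) x 60 mm high, walls 6 mm. Origin at the centre of its underside.
- glass: Drinking glass, 80 mm across, 88 mm high, loose. Origin at the centre of its underside. Leave alone.
- candle: Small candle in a metal cup, 38 mm across, 15 mm high, loose. Origin at the centre of its underside. Leave alone.
Not all that is in view belongs to the job. Leave any black or pink look-alike of the offcut alone.

How it is judged:
On the way, in this order (a step that is already met when the one before it is completed fails the run):
1. the offcut lies in the crate, let go (x of offcut in the frame of crate between -0.055 and 0.055 m and y of offcut in the frame of crate between -0.07 and 0.07 m and height (world z) of offcut below 0.05 m and contact force between the fingers and offcut below 0.1 N), for 0.2 s.
2. the pumped pad touches the block and its spring begins to be pushed in (contact force between clamp_jaw and block above 0.8 N and value of joint clamp_pad above 0.0015 m), for 0.1 s.
At the end, for the whole second after the job is handed in: Offcut at rest in the crate; pad pressing the block with over 2.5 N, spring pushed in 6 to 18 of 24 mm; block upright and square (0.1, 0.15 rad) at the end jaw (middle 80 to 90 mm along the clamp); fingers holding the levers squeezed (over 1 N, over 0.015 rad) (x of offcut in the frame of crate between -0.055 and 0.055 m and y of offcut in the frame of crate between -0.07 and 0.07 m and height (world z) of offcut below 0.05 m and linear speed of offcut below 0.02 m/s and value of joint clamp_pad between 0.006 and 0.018 m and contact force between clamp_jaw and block above 2.5 N and value of joint lever_rear above 0.015 rad and contact force between the fingers and lever_front above 1 N and x of block in the frame of clamp between 0.08 and 0.09 m and angle between the x axis of block and the x axis of clamp, either way round below 0.15 rad and angle between block's own z axis and vertical below 0.1 rad); the arm keeps its last pose, push and grip.
It fails at once if the pad's spring is pushed in all the way (over 22 of 24 mm): the glued block is crushed (value of joint clamp_pad above 0.022 m).
It fails at once if the moving jaw is pushed directly by the robot (contact force between the arm and clamp_jaw above 3 N).
It fails at once if the moving jaw is pushed directly by the fingers (contact force between the fingers and clamp_jaw above 3 N).
It fails at once if the glass is disturbed (distance of glass from where it was at the start of the episode above 0.02 m).
It fails at once if the candle is disturbed (distance of candle from where it was at the start of the episode above 0.02 m).
It also fails if it takes over 58 s, if anything falls off the work surface, if the arm or the gripper's body presses on something with over 40 N, if the wrist force passes 120 N, or if a joint passes its speed limit or range.

## Working session

There is one attempt and no reset: what is moved stays moved. The work goes in short steps, Python scripts to look and compute and a tool call to move; the robot and the scene stay as the last step left them, time stands still between calls to the robot, and variables do not carry over. Pictures are saved under pics/ and viewed, at most 10 in all, crops included, and the job is handed in when it is done.

Besides the shell and the picture viewer there is one more tool, called after "Request:" by a JSON object that holds its "api" and its "payload", one argument or row to a line. play_rows: Moves the arm, as the interface text tells. Its arguments: {"type":"object","properties":{"targets":{"type":"array","items":{"type":"object","properties":{"angular":{"type":"array","items":{"type":"number"}},"delta_pos":{"type":"array","items":{"type":"number"}},"jaw":{"type":"number"}}}}},"required":["targets"]}

```bash
mkdir -p pics; cat > h.py <<'E'
import numpy as np, cv2, json
from cell import get_state, vision, order
from scipy.spatial.transform import Rotation as R
def cam(name):
    s=get_state(); c=vision.read_camera(name); im=c["img"]; f=im.shape[0]/2/np.tan(np.radians(c["vfov"])/2)
    K=np.array([[f,0,c["cx"]],[0,f,c["cy"]],[0,0,1]])
    if "extrinsics" in c: E=np.array(c["extrinsics"])
    else:
        T=np.eye(4); T[:3,:3]=R.from_euler("xyz",s["tcp_rot"]).as_matrix(); T[:3,3]=s["ee_pos"]
        E=np.linalg.inv(T@np.array(c["hand_eye"]))
    return im,K,E
def onplane(K,E,uv,z):
    W=np.linalg.inv(E); uv=np.atleast_2d(uv).astype(float)
    d=np.c_[uv,np.ones(len(uv))]@np.linalg.inv(K).T@W[:3,:3].T; o=W[:3,3]
    return o+d*((z-o[2])/d[:,2])[:,None]
def proj(K,E,P):
    P=np.atleast_2d(P); q=(P@E[:3,:3].T+E[:3,3])@K.T; return q[:,:2]/q[:,2:]
def save(n,im): cv2.imwrite("pics/"+n,cv2.cvtColor(im,cv2.COLOR_RGB2BGR))
E
python3 - <<'E'
from h import *
print(get_state())
a=[]
for n in("top","side"):
    im,K,E=cam(n); np.savez(n+".npz",im=im,K=K,E=E); print(n,K[0,0],K[:2,2],np.linalg.inv(E).round(3).tolist()); save(n+".png",cv2.resize(im,(800,600),interpolation=cv2.INTER_CUBIC))
E
```

```text
{'time_s': 0.0, 'joint_positions': array([-8.73386234e-01,  3.85569682e-01,  6.60894276e-03, -5.07130336e-04,
       -1.19404596e+00, -2.58609160e-01]), 'joint_vel': array([-0.00070164, -0.0009014 , -0.00040567,  0.00078226, -0.00042832,
        0.00092282]), 'effort': array([ 1.41540615e-03, -3.92289555e+01,  1.88402706e+01,  4.18591797e+00,
       -4.54402354e-03, -1.85053381e-05]), 'ee_pos': array([ 0.2653225 , -0.56528127,  0.25520582]), 'tcp_rot': array([ 3.13933525e+00, -1.09801544e-04, -2.70297869e+00]), 'force': array([ 0.37351556, -0.16499941, -0.36139829]), 'torque': array([0.00885974, 0.01321191, 0.00888104]), 'gripper_force': 0.0, 'finger_gap': 0.08556844661785866}
top 480.26378971105197 [251.75793097 191.17366365] [[0.004, -0.991, 0.133, 0.384], [-1.0, -0.002, 0.014, 0.341], [-0.014, -0.133, -0.991, 1.395], [0.0, 0.0, 0.0, 1.0]]
side 364.0199756680575 [253.61470972 189.8869507 ] [[0.998, 0.049, -0.048, 0.584], [0.068, -0.6, 0.797, -0.469], [0.011, -0.798, -0.602, 0.753], [0.0, 0.0, 0.0, 1.0]]
```

View pics/top.png

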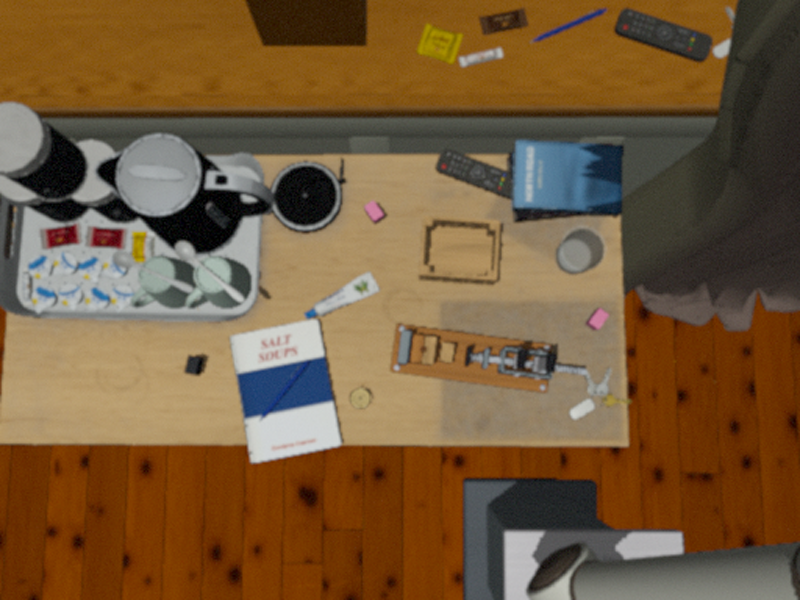

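View pics/side.png

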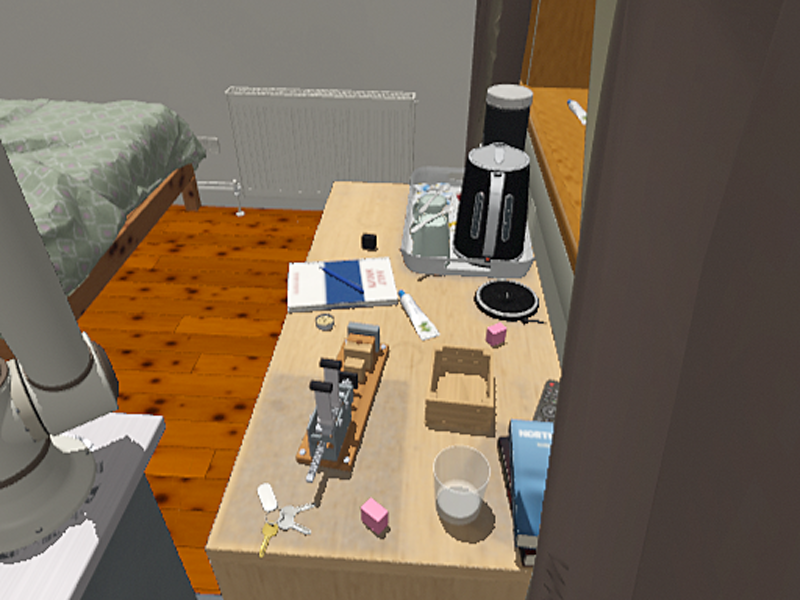

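The top view (800x600 scale) shows the clamp board around (475,357) with its end jaw at left (405,345). The block is at (430,349), the offcut at (447,352), the levers around (530,360), the crate at (461,251), the glass at (580,250) and the candle at (361,398). The side view agrees with this layout.

```bash
python3 - <<'E'
from h import *
d=np.load("top.npz"); im,K,E=d["im"],d["K"],d["E"]
hsv=cv2.cvtColor(im,cv2.COLOR_RGB2HSV)
k=.64
for p in [(401,350),(470,375),(430,349),(447,352),(424,250),(500,230)]: print(p,hsv[int(p[1]*k),int(p[0]*k)])
m=np.zeros(im.shape[:2],np.uint8); sub=cv2.inRange(hsv,(5,130,50),(16,255,255)); m[200:255,245:362]=sub[200:255,245:362]
m=cv2.morphologyEx(m,cv2.MORPH_CLOSE,np.ones((9,9)))
c=max(cv2.findContours(m,0,1)[0],key=cv2.contourArea); r=cv2.minAreaRect(c); b=cv2.boxPoints(r)
P=onplane(K,E,b,.015); print("board px",b.tolist(),"\n",P.round(4), P.mean(0).round(4)); print([np.linalg.norm(P[i]-P[i-1]).round(4) for i in range(4)])
dv=P-P.mean(0); 
for i in range(4): e=P[i]-P[i-1]; print(np.degrees(np.arctan2(e[1],e[0])))
for n,p,z in [("block",(430,349),.059),("off",(447,352),.049),("crate",(461,251),.06),("glass",(579,251),.04),("candle",(361,398),.015)]: print(n,onplane(K,E,np.array(p)*k,z).round(3))
E
```

```text
(401, 350) [ 97  17 134]
(470, 375) [ 16 163 147]
(430, 349) [ 18 121 168]
(447, 352) [ 19 118 175]
(424, 250) [ 17 125 137]
(500, 230) [ 17 121  95]
board px [[249.28042602539062, 237.34542846679688], [253.44534301757812, 206.40609741210938], [353.3843078613281, 219.85943603515625], [349.2193908691406, 250.79876708984375]] 
 [[0.4364 0.3667 0.015 ]
 [0.5254 0.3551 0.015 ]
 [0.4873 0.0682 0.015 ]
 [0.3992 0.0822 0.015 ]] [0.4621 0.2181 0.015 ]
[np.float64(0.287), np.float64(0.0898), np.float64(0.2894), np.float64(0.0892)]
82.55155545450395
-7.443064724548584
-97.5650695589939
170.99818278570498
block [[0.474 0.294 0.059]]
off [[0.469 0.263 0.049]]
crate [[0.651 0.237 0.06 ]]
glass [[0.655 0.02  0.04 ]]
candle [[0.387 0.419 0.015]]
```

```bash
cat > go.py <<'E'
import sys; from h import *
def go(p,yaw):
    s=get_state(); A=R.from_euler("xyz",s["tcp_rot"]); B=R.from_euler("xyz",[np.pi,0,np.radians(yaw)])
    print("t",round(s["time_s"],2),"d",A.inv().apply(np.array(p)-s["ee_pos"]).round(4),"w",(A.inv()*B).as_rotvec().round(3),"pos",s["ee_pos"].round(4),"j",s["joint_positions"].round(2),"gap",round(s["finger_gap"],4))
if __name__=="__main__":
    v=list(map(float,sys.argv[1:])); go(v[:3],v[3])
E
python3 go.py .468 .25 .27 -97.6
```

```text
t 0.1 d [-0.5298  0.6521 -0.0135] w [ 0.002  0.001 -1.   ] pos [ 0.2653 -0.5654  0.2553] j [-0.87  0.39  0.01 -0.   -1.19 -0.26] gap 0.0853
```

Request:
{"api": "play_rows", "payload": {
  "targets": [
    {"delta_pos": [-0.53, 0.652, -0.0135], "angular": [0.002, 0.001, -1.0], "jaw": 1},
    {"delta_pos": [-0.53, 0.652, -0.0135], "angular": [0.002, 0.001, -1.0], "jaw": 1},
    {"delta_pos": [-0.53, 0.652, -0.0135], "angular": [0.002, 0.001, -1.0], "jaw": 1},
    {"delta_pos": [-0.53, 0.652, -0.0135], "angular": [0.002, 0.001, -1.0], "jaw": 1},
    {"delta_pos": [-0.53, 0.652, -0.0135], "angular": [0.002, 0.001, -1.0], "jaw": 1},
    {"delta_pos": [-0.53, 0.652, -0.0135], "angular": [0.002, 0.001, -1.0], "jaw": 1},
    {"delta_pos": [-0.53, 0.652, -0.0135], "angular": [0.002, 0.001, -1.0], "jaw": 1},
    {"delta_pos": [-0.53, 0.652, -0.0135], "angular": [0.002, 0.001, -1.0], "jaw": 1},
    {"delta_pos": [-0.53, 0.652, -0.0135], "angular": [0.002, 0.001, -1.0], "jaw": 1},
    {"delta_pos": [-0.53, 0.652, -0.0135], "angular": [0.002, 0.001, -1.0], "jaw": 1},
    {"delta_pos": [-0.53, 0.652, -0.0135], "angular": [0.002, 0.001, -1.0], "jaw": 1},
    {"delta_pos": [-0.53, 0.652, -0.0135], "angular": [0.002, 0.001, -1.0], "jaw": 1}
  ]
}}

```text
time_s: 1.6
ee_pos: [0.4463, 0.1641, 0.2683]
tcp_rot: [-3.14, -0.002, -1.702]
force: [1.2, -1.0, 0.1]
finger_gap: 0.0854
gripper_force: 0.0
```

```bash
python3 go.py .468 .25 .27 -97.6
```

```text
t 1.6 d [-0.088  -0.0102 -0.0018] w [-0.001 -0.002  0.001] pos [0.4463 0.1641 0.2683] j [ 0.7   0.12 -0.32  0.   -1.13 -0.83] gap 0.0854
```

Request:
{"api": "play_rows", "payload": {
  "targets": [
    {"delta_pos": [-0.03, -0.005, 0.0], "angular": [0, 0, 0], "jaw": 1},
    {"delta_pos": [-0.06, -0.008, 0.0], "angular": [0, 0, 0], "jaw": 1},
    {"delta_pos": [-0.06, -0.008, 0.0], "angular": [0, 0, 0], "jaw": 1},
    {"delta_pos": [-0.06, -0.008, 0.0], "angular": [0, 0, 0], "jaw": 1}
  ]
}}

```text
time_s: 2.1
ee_pos: [0.4619, 0.2199, 0.2678]
tcp_rot: [-3.141, -0.003, -1.703]
force: [-0.3, -0.8, -0.5]
finger_gap: 0.086
gripper_force: 0.0
```

```bash
python3 go.py .468 .25 .27 -97.6; python3 - <<'E'
from h import *
im,K,E=cam("wrist"); np.savez("w1.npz",im=im,K=K,E=E); save("w1.png",im)
E
```

```text
t 2.1 d [-0.0307 -0.0021 -0.0023] w [-0.    -0.003  0.001] pos [0.4619 0.2199 0.2678] j [ 0.76  0.18 -0.25  0.   -1.14 -0.9 ] gap 0.086
```

View pics/w1.png

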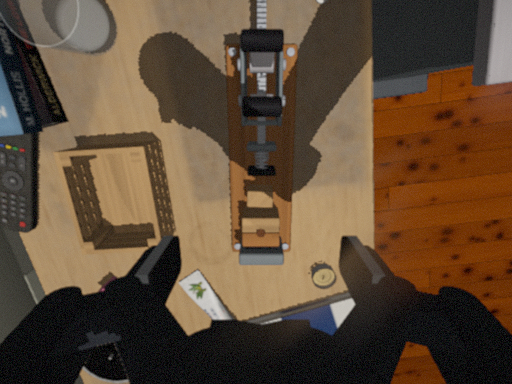

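The wrist view shows the clamp vertical in the picture: grips at (262,40) and (262,106), jaw plate at (261,147), pad at (261,170), offcut around (260,200), block around (261,228), end jaw at (262,255) and crate around (115,190). I'll enlarge the middle.

```bash
python3 - <<'E'
from h import *
d=np.load("w1.npz"); im=d["im"]; c=im[135:270,220:305]
save("w1c.png",cv2.resize(c,None,fx=4.4,fy=4.4,interpolation=cv2.INTER_CUBIC)); print(c.shape)
E
```

```text
(135, 85, 3)
```

View pics/w1c.png

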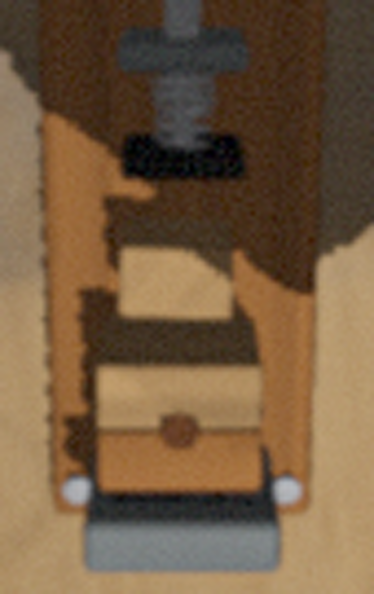

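In the crop the offcut's top has corners (121,247), (234,249), (233,320) and (119,318). The block's top spans x 96–262 and y 366–492, the pad's front edge is at y≈178, and the plate spans y 30–72.

```bash
python3 - <<'E'
from h import *
d=np.load("w1.npz"); K,E=d["K"],d["E"]; print("cam",np.linalg.inv(E).round(3))
f=lambda l:np.array(l)/4.4+[220,135]
o=onplane(K,E,f([(121,247),(234,249),(233,320),(119,318)]),.049); print("off",o.round(4),o.mean(0).round(4))
b=onplane(K,E,f([(96,366),(262,366),(260,492),(99,492)]),.059); print("blk",b.round(4),b.mean(0).round(4))
for q in(o,b):
    e=q[1]-q[0]+q[2]-q[3]; g=q[3]-q[0]+q[2]-q[1]; print(np.linalg.norm(e)/2,np.linalg.norm(g)/2,np.degrees(np.arctan2(e[1],e[0])),np.degrees(np.arctan2(g[1],g[0])))
bo=onplane(K,E,f([(77,490),(287,489)]),.018); print("screws",bo.round(4),bo.mean(0).round(4))
gr=onplane(K,E,[(262,40),(262,106)],.158); print("grips",gr.round(4),gr.mean(0))
gr=onplane(K,E,[(241,40),(283,40),(242,106),(283,106)],.155); print("gripends",gr.round(4),gr.mean(0).round(4))
print("pad",onplane(K,E,f([(184,178)]),.06),"jawtop",onplane(K,E,f([(182,50),(100,545)]),.061),"endface",onplane(K,E,f([(180,520)]),.07))
cr=onplane(K,E,[(58,152),(158,140),(172,240),(85,247)],.06);print("crate",cr.round(4),cr.mean(0))
w=R.from_euler('z',82.4,degrees=True).inv()
for n,p in(("off",o.mean(0)),("blk",b.mean(0)),("grip",gr.mean(0)),("pad",onplane(K,E,f([(184,178)]),.06)[0])): print(n,w.apply(p-np.array([.462,.218,0])).round(4))
E
```

```text
cam [[-0.991  0.128  0.039  0.452]
 [ 0.133  0.948  0.288  0.146]
 [ 0.     0.291 -0.957  0.387]
 [ 0.     0.     0.     1.   ]]
off [[0.4823 0.25   0.049 ]
 [0.4491 0.2551 0.049 ]
 [0.452  0.2775 0.049 ]
 [0.4861 0.2722 0.049 ]] [0.4674 0.2637 0.049 ]
blk [[0.4942 0.2827 0.059 ]
 [0.4452 0.2893 0.059 ]
 [0.4506 0.3309 0.059 ]
 [0.4996 0.3242 0.059 ]] [0.4724 0.3068 0.059 ]
0.03404887894682842 0.02255462608020298 171.26679097285643 81.22374175747763
0.049438353874913576 0.04192943698681886 172.33411343385833 82.60764554240966
screws [[0.513  0.3448 0.018 ]
 [0.441  0.3541 0.018 ]] [0.477  0.3494 0.018 ]
grips [[0.4441 0.0991 0.158 ]
 [0.4504 0.1465 0.158 ]] [0.44723235 0.12281634 0.158     ]
gripends [[0.46   0.0963 0.155 ]
 [0.428  0.1006 0.155 ]
 [0.4666 0.1444 0.155 ]
 [0.4333 0.1488 0.155 ]] [0.447  0.1225 0.155 ]
pad [[0.46064567 0.22877988 0.06      ]] jawtop [[0.45644067 0.19276055 0.061     ]
 [0.50182351 0.34138793 0.061     ]] endface [[0.47541785 0.33077979 0.07      ]]
crate [[0.7015 0.1668 0.06  ]
 [0.578  0.1689 0.06  ]
 [0.5914 0.301  0.06  ]
 [0.7101 0.2956 0.06  ]] [0.6452482  0.23309146 0.06      ]
off [0.046  0.0007 0.049 ]
blk [0.0894 0.0014 0.059 ]
grip [-0.0966  0.0023  0.155 ]
pad [0.0105 0.0028 0.06  ]
```

```bash
python3 go.py .4674 .2637 .11 -98.5
```

```text
t 2.15 d [-0.0448  0.0005  0.158 ] w [-0.001 -0.002  0.016] pos [0.4619 0.2196 0.2681] j [ 0.76  0.18 -0.25  0.   -1.14 -0.9 ] gap 0.0856
```

Request:
{"api": "play_rows", "payload": {
  "targets": [
    {"delta_pos": [-0.03, 0.0, 0.04], "angular": [0, -0.002, 0.016], "jaw": 1},
    {"delta_pos": [-0.045, 0.0005, 0.09], "angular": [0, -0.002, 0.016], "jaw": 1},
    {"delta_pos": [-0.045, 0.0005, 0.14], "angular": [0, -0.002, 0.016], "jaw": 1},
    {"delta_pos": [-0.045, 0.0005, 0.158], "angular": [0, -0.002, 0.016], "jaw": 1},
    {"delta_pos": [-0.045, 0.0005, 0.158], "angular": [0, -0.002, 0.016], "jaw": 1},
    {"delta_pos": [-0.045, 0.0005, 0.158], "angular": [0, -0.002, 0.016], "jaw": 1}
  ]
}}

```text
time_s: 2.9
ee_pos: [0.4687, 0.2648, 0.1115]
tcp_rot: [-3.139, 0.002, -1.719]
force: [0.3, -0.7, -0.1]
finger_gap: 0.0855
gripper_force: 0.0
```

```bash
python3 go.py .4674 .2637 .044 -98.5
```

```text
t 2.9 d [0.0014 0.0013 0.0675] w [-0.003  0.002  0.   ] pos [0.4687 0.2648 0.1115] j [ 0.82  0.39 -0.4   0.   -0.78 -0.97] gap 0.0855
```

Request:
{"api": "play_rows", "payload": {
  "targets": [
    {"delta_pos": [0.001, 0.001, 0.03], "angular": [0, 0.002, 0], "jaw": 1},
    {"delta_pos": [0.001, 0.001, 0.055], "angular": [0, 0.002, 0], "jaw": 1},
    {"delta_pos": [0.001, 0.001, 0.067], "angular": [0, 0.002, 0], "jaw": 1},
    {"delta_pos": [0.001, 0.001, 0.067], "angular": [0, 0.002, 0], "jaw": 0.3},
    {"delta_pos": [0.001, 0.001, 0.067], "angular": [0, 0.002, 0], "jaw": -0.4},
    {"delta_pos": [0.001, 0.001, 0.067], "angular": [0, 0.002, 0], "jaw": -1},
    {"delta_pos": [0.001, 0.001, 0.067], "angular": [0, 0.002, 0], "jaw": -1},
    {"delta_pos": [0.001, 0.001, 0.067], "angular": [0, 0.002, 0], "jaw": -1}
  ]
}}

```text
time_s: 3.9
ee_pos: [0.4676, 0.2647, 0.0445]
tcp_rot: [-3.139, 0.0, -1.718]
force: [-0.8, 0.1, 5.6]
finger_gap: 0.0331
gripper_force: 60.6
```

```bash
python3 go.py .645 .235 .2 -98.5
```

```text
t 3.9 d [ 0.0033 -0.1803 -0.155 ] w [-0.003  0.     0.001] pos [0.4676 0.2647 0.0445] j [ 0.82  0.49 -0.46  0.   -0.62 -0.97] gap 0.0331
```

Request:
{"api": "play_rows", "payload": {
  "targets": [
    {"delta_pos": [0.0, 0.0, -0.04], "angular": [0, 0, 0], "jaw": -1},
    {"delta_pos": [0.0, 0.0, -0.09], "angular": [0, 0, 0], "jaw": -1},
    {"delta_pos": [0.0, -0.05, -0.11], "angular": [0, 0, 0], "jaw": -1},
    {"delta_pos": [0.002, -0.1, -0.11], "angular": [0, 0, 0], "jaw": -1},
    {"delta_pos": [0.003, -0.15, -0.1], "angular": [0, 0, 0], "jaw": -1},
    {"delta_pos": [0.003, -0.183, -0.08], "angular": [0, 0, 0], "jaw": -1},
    {"delta_pos": [0.003, -0.183, -0.06], "angular": [0, 0, 0], "jaw": -1},
    {"delta_pos": [0.003, -0.183, -0.06], "angular": [0, 0, 0], "jaw": -1}
  ]
}}

```text
time_s: 4.9
ee_pos: [0.6461, 0.233, 0.1006]
tcp_rot: [3.138, -0.005, -1.72]
force: [-0.4, 0.2, 0.4]
finger_gap: 0.0331
gripper_force: 59.9
```

```bash
python3 go.py .648 .235 .07 -98.5;python3 - <<'E'
from h import *
im,K,E=cam("wrist"); np.savez("w2.npz",im=im,K=K,E=E); save("w2.png",im)
E
```

```text
t 4.9 d [-0.0024 -0.0017  0.0306] w [ 0.003 -0.005 -0.001] pos [0.6461 0.233  0.1006] j [ 0.58  0.62 -0.01  0.   -0.95 -0.73] gap 0.0331
```

View pics/w2.png

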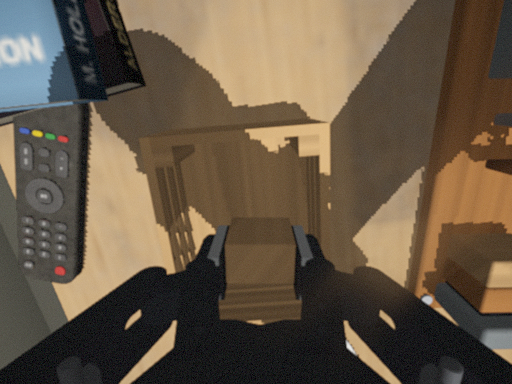

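The wrist view shows the offcut held at (262,265) over the crate, whose far rim corners are at (141,140) and (330,122). I'll check the centring on the rim plane.

```bash
python3 - <<'E'
from h import *
d=np.load("w2.npz"); K,E=d["K"],d["E"]
p=onplane(K,E,[(141,140),(330,122)],.06); e=p[0]-p[1]; print(p.round(4),np.linalg.norm(e),np.degrees(np.arctan2(e[1],e[0])))
u=e/np.linalg.norm(e); v=np.array([-u[1],u[0],0]); print((p.mean(0)+.07*v).round(4))
E
```

```text
[[0.7064 0.1678 0.06  ]
 [0.5964 0.1741 0.06  ]] 0.11022712344952204 -3.3200163301280807
[0.6555 0.2408 0.06  ]
```

Request:
{"api": "play_rows", "payload": {
  "targets": [
    {"delta_pos": [-0.009, -0.008, 0.0], "angular": [0, 0, 0], "jaw": -1},
    {"delta_pos": [-0.009, -0.008, 0.02], "angular": [0, 0, 0], "jaw": -1},
    {"delta_pos": [-0.009, -0.008, 0.035], "angular": [0, 0, 0], "jaw": -1},
    {"delta_pos": [-0.009, -0.008, 0.035], "angular": [0, 0, 0], "jaw": -1},
    {"delta_pos": [-0.009, -0.008, 0.035], "angular": [0, 0, 0], "jaw": 0.15},
    {"delta_pos": [-0.009, -0.008, 0.035], "angular": [0, 0, 0], "jaw": 0.15},
    {"delta_pos": [-0.009, -0.008, 0.035], "angular": [0, 0, 0], "jaw": 0.15},
    {"delta_pos": [-0.009, -0.008, 0.0], "angular": [0, 0, 0], "jaw": 0.15},
    {"delta_pos": [-0.009, -0.008, -0.06], "angular": [0, 0, 0], "jaw": 0.15},
    {"delta_pos": [-0.009, -0.008, -0.12], "angular": [0, 0, 0], "jaw": 0.6},
    {"delta_pos": [-0.009, -0.008, -0.15], "angular": [0, 0, 0], "jaw": 1},
    {"delta_pos": [-0.009, -0.008, -0.15], "angular": [0, 0, 0], "jaw": 1}
  ]
}}

```text
time_s: 6.45
ee_pos: [0.6576, 0.2426, 0.2578]
tcp_rot: [-3.134, 0.003, -1.719]
force: [0.3, 0.1, -0.1]
finger_gap: 0.0855
gripper_force: 0.0
```

```bash
python3 go.py .447 .122 .26 -7.6;python3 - <<'E'
from h import *
im,K,E=cam("wrist"); np.savez("w3.npz",im=im,K=K,E=E); save("w3.png",im)
E
```

```text
t 6.45 d [ 0.1503  0.1905 -0.0041] w [-0.008 -0.004 -1.586] pos [0.6576 0.2426 0.2578] j [ 0.58  0.51  0.22  0.   -1.27 -0.73] gap 0.0855
```

View pics/w3.png

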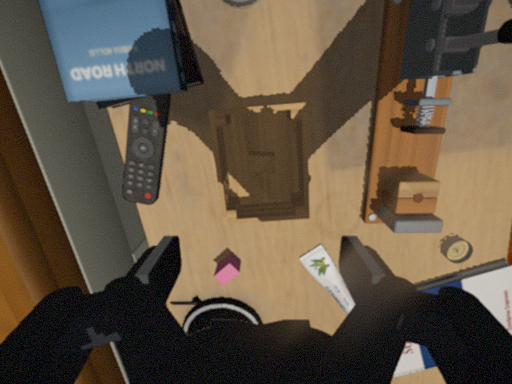

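The offcut lies upright in the crate at (262,160), let go. Next the levers.

Request:
{"api": "play_rows", "payload": {
  "targets": [
    {"delta_pos": [0.15, 0.19, -0.004], "angular": [-0.008, -0.004, -1.586], "jaw": 1},
    {"delta_pos": [0.15, 0.19, -0.004], "angular": [-0.008, -0.004, -1.586], "jaw": 1},
    {"delta_pos": [0.15, 0.19, -0.004], "angular": [-0.008, -0.004, -1.586], "jaw": 1},
    {"delta_pos": [0.15, 0.19, -0.004], "angular": [-0.008, -0.004, -1.586], "jaw": 1},
    {"delta_pos": [0.15, 0.19, -0.004], "angular": [-0.008, -0.004, -1.586], "jaw": 1},
    {"delta_pos": [0.15, 0.19, -0.004], "angular": [-0.008, -0.004, -1.586], "jaw": 1},
    {"delta_pos": [0.15, 0.19, -0.004], "angular": [-0.008, -0.004, -1.586], "jaw": 1},
    {"delta_pos": [0.15, 0.19, -0.004], "angular": [-0.008, -0.004, -1.586], "jaw": 1},
    {"delta_pos": [0.15, 0.19, -0.004], "angular": [-0.008, -0.004, -1.586], "jaw": 1},
    {"delta_pos": [0.15, 0.19, -0.004], "angular": [-0.008, -0.004, -1.586], "jaw": 1},
    {"delta_pos": [0.15, 0.19, -0.004], "angular": [-0.008, -0.004, -1.586], "jaw": 1},
    {"delta_pos": [0.15, 0.19, -0.004], "angular": [-0.008, -0.004, -1.586], "jaw": 1}
  ]
}}

```text
time_s: 8.0
ee_pos: [0.4463, 0.1217, 0.2571]
tcp_rot: [3.137, 0.007, -0.134]
force: [-0.2, -0.1, -0.3]
finger_gap: 0.0855
gripper_force: 0.0
```

```bash
python3 go.py .448 .123 .152 -7.6;python3 - <<'E'
from h import *
im,K,E=cam("wrist"); np.savez("w4.npz",im=im,K=K,E=E); save("w4.png",im)
E
```

```text
t 8.0 d [ 0.0023 -0.002   0.1051] w [ 0.005  0.007 -0.001] pos [0.4463 0.1217 0.2571] j [ 0.62  0.11 -0.36 -0.   -1.11  0.82] gap 0.0855
```

View pics/w4.png

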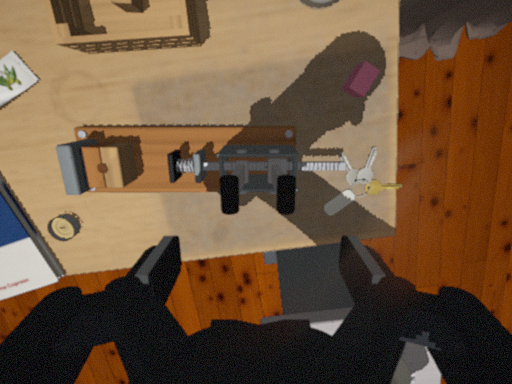

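The wrist view shows the front grip around (230,194) and the rear grip around (287,195). The pad is at (174,165) and the block at (103,167). I'll work out the grip midpoint from this.

```bash
python3 - <<'E'
from h import *
d=np.load("w4.npz"); K,E=d["K"],d["E"]
p=onplane(K,E,[(221,175),(239,214),(278,176),(297,214)],.157); print(p.round(4),p.mean(0).round(4))
print(proj(K,E,[[.448,.123,.155]]))
g=cv2.cvtColor(d["im"],cv2.COLOR_RGB2GRAY)
print(g[195,214:304:2]); print(g[168:222:2,230])
E
python3 go.py .448 .123 .152 -7.6
```

```text
[[0.4685 0.1506 0.157 ]
 [0.4317 0.1413 0.157 ]
 [0.4612 0.1037 0.157 ]
 [0.4248 0.0912 0.157 ]] [0.4466 0.1217 0.157 ]
[[257.30116608 193.03267244]]
[150 146 150  89  18  15   9   9  16  14  17   2  31  63  68  66  66  66
  67  63  61  77  69  63  68  61  61  66  67  59  70  45  17  15   4  18
  12  11  16  25   8  66  72  66  65]
[ 85  69  55  49  15   9  15  10  20  14   7  15  17  17  13  22   2  22
  19   8  19  14  17  91 147 146 144]
t 8.05 d [ 0.0022 -0.002   0.1052] w [ 0.004  0.007 -0.001] pos [0.4463 0.1217 0.2573] j [ 0.62  0.11 -0.36 -0.   -1.11  0.82] gap 0.0852
```

Request:
{"api": "play_rows", "payload": {
  "targets": [
    {"delta_pos": [0.0007, 0.0, 0.03], "angular": [0.004, 0.007, 0], "jaw": 1},
    {"delta_pos": [0.0007, 0.0, 0.06], "angular": [0.004, 0.007, 0], "jaw": 1},
    {"delta_pos": [0.0007, 0.0, 0.09], "angular": [0.004, 0.007, 0], "jaw": 1},
    {"delta_pos": [0.0007, 0.0, 0.105], "angular": [0.004, 0.007, 0], "jaw": 1},
    {"delta_pos": [0.0007, 0.0, 0.105], "angular": [0.004, 0.007, 0], "jaw": 1},
    {"delta_pos": [0.0007, 0.0, 0.105], "angular": [0.004, 0.007, 0], "jaw": 1},
    {"delta_pos": [0.0007, 0.0, 0.105], "angular": [0.004, 0.007, 0], "jaw": 1}
  ]
}}

```text
time_s: 8.93
ee_pos: [0.4469, 0.1216, 0.1534]
tcp_rot: [-3.141, -0.002, -0.133]
force: [0.3, -0.3, -0.6]
finger_gap: 0.0854
gripper_force: 0.0
```

```bash
python3 go.py .447 .122 .152 -7.6;python3 - <<'E'
from h import *
im,K,E=cam("wrist"); np.savez("w5.npz",im=im,K=K,E=E); save("w5.png",cv2.resize(im,(768,576)))
E
```

```text
t 8.93 d [ 0.     -0.0004  0.0014] w [-0.001 -0.002 -0.   ] pos [0.4469 0.1216 0.1534] j [ 0.62  0.22 -0.52  0.   -0.82  0.82] gap 0.0854
```

View pics/w5.png

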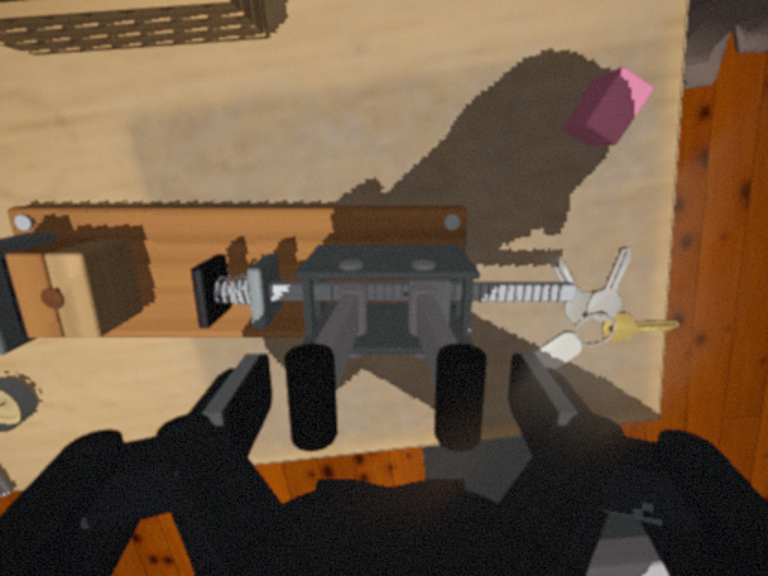

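The pads straddle the grips: pad inner faces at columns 270 and 512, grips spanning 287–485. The pad's front top edge is at column ~195 and the block's rear top edge at ~78 (768 scale).

```bash
cat > jaw.py <<'E'
from h import *
import sys
def meas(im,K,E):
    c=np.array([.4624,.222,0]); a=np.radians(82.4); ux=np.array([np.cos(a),np.sin(a),0]); uy=np.array([-np.sin(a),np.cos(a),0])
    g=cv2.cvtColor(im,cv2.COLOR_RGB2GRAY).astype(np.float32)
    xs=np.arange(-.02,.085,.0005); out=0
    for y in (-.010,-.006,.006,.010):
        P=c+xs[:,None]*ux+y*uy+np.array([0,0,.059]); q=proj(K,E,P).astype(np.float32)
        out=out+cv2.remap(g,q[:,0][None],q[:,1][None],cv2.INTER_LINEAR)[0]/4
    return xs,out
if __name__=="__main__":
    if len(sys.argv)>2: d=np.load(sys.argv[2]+".npz"); im,K,E=d["im"],d["K"],d["E"]
    else:
        im,K,E=cam("wrist"); np.savez(sys.argv[1]+".npz",im=im,K=K,E=E)
    xs,o=meas(im,K,E); s=get_state(); dk=xs[o<45]; gr=np.diff(o)
    print("t",round(s["time_s"],2),"gap",round(s["finger_gap"],4),"gf",s["gripper_force"],"F",s["force"].round(1))
    print("dark",(dk.min(),dk.max()) if len(dk) else None)
    print([(round(1000*x),int(v)) for x,v in zip(xs[::4],o[::4])])
E
python3 jaw.py w5 w5
```

```text
t 8.97 gap 0.0854 gf 0.0 F [ 1.1  0.4 -0.1]
dark (np.float64(-0.006499999999999988), np.float64(0.002000000000000019))
[(-20, 117), (-18, 122), (-16, 117), (-14, 123), (-12, 90), (-10, 87), (-8, 50), (-6, 47), (-4, 15), (-2, 15), (0, 11), (2, 43), (4, 59), (6, 46), (8, 128), (10, 133), (12, 133), (14, 133), (16, 132), (18, 131), (20, 133), (22, 133), (24, 132), (26, 132), (28, 122), (30, 96), (32, 98), (34, 86), (36, 82), (38, 70), (40, 55), (42, 53), (44, 54), (46, 53), (48, 54), (50, 55), (52, 56), (54, 56), (56, 53), (58, 55), (60, 56), (62, 54), (64, 96), (66, 148), (68, 162), (70, 163), (72, 164), (74, 161), (76, 154), (78, 151), (80, 148), (82, 140), (84, 126)]
```

Request:
{"api": "play_rows", "payload": {
  "targets": [
    {"delta_pos": [0, 0, 0], "angular": [0, 0, 0], "jaw": 0.5},
    {"delta_pos": [0, 0, 0], "angular": [0, 0, 0], "jaw": 0.2},
    {"delta_pos": [0, 0, 0], "angular": [0, 0, 0], "jaw": -0.06},
    {"delta_pos": [0, 0, 0], "angular": [0, 0, 0], "jaw": -0.06},
    {"delta_pos": [0, 0, 0], "angular": [0, 0, 0], "jaw": -0.06},
    {"delta_pos": [0, 0, 0], "angular": [0, 0, 0], "jaw": -0.06}
  ]
}}

```text
time_s: 9.72
ee_pos: [0.4486, 0.1229, 0.1548]
tcp_rot: [-3.138, -0.006, -0.131]
force: [-0.8, 2.5, 8.4]
finger_gap: 0.0404
gripper_force: 6.2
```

```bash
python3 jaw.py w6
```

```text
t 9.78 gap 0.04 gf 6.220528408885002 F [-0.5  2.7  8. ]
dark (np.float64(0.008500000000000025), np.float64(0.018000000000000033))
[(-20, 56), (-18, 51), (-16, 56), (-14, 126), (-12, 165), (-10, 160), (-8, 146), (-6, 134), (-4, 128), (-2, 122), (0, 128), (2, 102), (4, 84), (6, 77), (8, 46), (10, 40), (12, 9), (14, 12), (16, 14), (18, 42), (20, 64), (22, 48), (24, 126), (26, 136), (28, 128), (30, 98), (32, 100), (34, 91), (36, 84), (38, 73), (40, 61), (42, 54), (44, 58), (46, 56), (48, 57), (50, 58), (52, 59), (54, 61), (56, 58), (58, 59), (60, 58), (62, 59), (64, 99), (66, 153), (68, 167), (70, 168), (72, 170), (74, 166), (76, 160), (78, 156), (80, 153), (82, 141), (84, 132)]
```

Request:
{"api": "play_rows", "payload": {
  "targets": [
    {"delta_pos": [0, 0, 0], "angular": [0, 0, 0], "jaw": 0.7},
    {"delta_pos": [0, 0, 0], "angular": [0, 0, 0], "jaw": 0.7},
    {"delta_pos": [0, 0, 0], "angular": [0, 0, 0], "jaw": 0.7},
    {"delta_pos": [0, 0, 0], "angular": [0, 0, 0], "jaw": 0.7},
    {"delta_pos": [0, 0, 0], "angular": [0, 0, 0], "jaw": 0.2},
    {"delta_pos": [0, 0, 0], "angular": [0, 0, 0], "jaw": -0.06},
    {"delta_pos": [0, 0, 0], "angular": [0, 0, 0], "jaw": -0.06},
    {"delta_pos": [0, 0, 0], "angular": [0, 0, 0], "jaw": -0.06},
    {"delta_pos": [0, 0, 0], "angular": [0, 0, 0], "jaw": -0.06}
  ]
}}

```text
time_s: 10.9
ee_pos: [0.4484, 0.1228, 0.1545]
tcp_rot: [-3.138, -0.006, -0.131]
force: [-1.3, 3.4, 7.6]
finger_gap: 0.04
gripper_force: 6.2
```

```bash
python3 jaw.py w7
```

```text
t 10.95 gap 0.0401 gf 6.210653185844421 F [-0.9  3.1  7.8]
dark (np.float64(0.021500000000000036), np.float64(0.03750000000000005))
[(-20, 124), (-18, 124), (-16, 126), (-14, 118), (-12, 99), (-10, 89), (-8, 76), (-6, 57), (-4, 52), (-2, 51), (0, 80), (2, 150), (4, 163), (6, 155), (8, 131), (10, 125), (12, 128), (14, 117), (16, 93), (18, 79), (20, 74), (22, 34), (24, 32), (26, 15), (28, 13), (30, 13), (32, 22), (34, 57), (36, 54), (38, 47), (40, 61), (42, 55), (44, 58), (46, 56), (48, 58), (50, 58), (52, 60), (54, 58), (56, 59), (58, 57), (60, 58), (62, 54), (64, 98), (66, 151), (68, 167), (70, 168), (72, 170), (74, 166), (76, 159), (78, 155), (80, 154), (82, 145), (84, 131)]
```

Request:
{"api": "play_rows", "payload": {
  "targets": [
    {"delta_pos": [0, 0, 0], "angular": [0, 0, 0], "jaw": 0.7},
    {"delta_pos": [0, 0, 0], "angular": [0, 0, 0], "jaw": 0.7},
    {"delta_pos": [0, 0, 0], "angular": [0, 0, 0], "jaw": 0.7},
    {"delta_pos": [0, 0, 0], "angular": [0, 0, 0], "jaw": 0.7},
    {"delta_pos": [0, 0, 0], "angular": [0, 0, 0], "jaw": 0.2},
    {"delta_pos": [0, 0, 0], "angular": [0, 0, 0], "jaw": -0.06},
    {"delta_pos": [0, 0, 0], "angular": [0, 0, 0], "jaw": -0.06},
    {"delta_pos": [0, 0, 0], "angular": [0, 0, 0], "jaw": -0.06},
    {"delta_pos": [0, 0, 0], "angular": [0, 0, 0], "jaw": -0.06}
  ]
}}

```text
time_s: 12.08
ee_pos: [0.4484, 0.1229, 0.1545]
tcp_rot: [-3.138, -0.006, -0.131]
force: [-0.1, 2.6, 7.7]
finger_gap: 0.0409
gripper_force: 6.2
```

```bash
python3 jaw.py w8
```

```text
t 12.12 gap 0.0401 gf 6.210511699318886 F [-0.6  2.4  7.6]
dark (np.float64(0.035500000000000045), np.float64(0.05300000000000006))
[(-20, 141), (-18, 141), (-16, 139), (-14, 142), (-12, 129), (-10, 123), (-8, 123), (-6, 123), (-4, 122), (-2, 123), (0, 104), (2, 96), (4, 87), (6, 77), (8, 68), (10, 52), (12, 52), (14, 52), (16, 110), (18, 161), (20, 158), (22, 147), (24, 122), (26, 129), (28, 98), (30, 96), (32, 77), (34, 71), (36, 39), (38, 50), (40, 26), (42, 9), (44, 14), (46, 16), (48, 35), (50, 60), (52, 45), (54, 50), (56, 58), (58, 58), (60, 58), (62, 57), (64, 98), (66, 150), (68, 166), (70, 167), (72, 169), (74, 163), (76, 159), (78, 155), (80, 153), (82, 143), (84, 132)]
```

Request:
{"api": "play_rows", "payload": {
  "targets": [
    {"delta_pos": [0, 0, 0], "angular": [0, 0, 0], "jaw": 0.7},
    {"delta_pos": [0, 0, 0], "angular": [0, 0, 0], "jaw": 0.7},
    {"delta_pos": [0, 0, 0], "angular": [0, 0, 0], "jaw": 0.7},
    {"delta_pos": [0, 0, 0], "angular": [0, 0, 0], "jaw": 0.7},
    {"delta_pos": [0, 0, 0], "angular": [0, 0, 0], "jaw": 0.2},
    {"delta_pos": [0, 0, 0], "angular": [0, 0, 0], "jaw": -0.06},
    {"delta_pos": [0, 0, 0], "angular": [0, 0, 0], "jaw": -0.06},
    {"delta_pos": [0, 0, 0], "angular": [0, 0, 0], "jaw": -0.06},
    {"delta_pos": [0, 0, 0], "angular": [0, 0, 0], "jaw": -0.06}
  ]
}}

```text
time_s: 13.25
ee_pos: [0.4484, 0.1228, 0.1546]
tcp_rot: [-3.138, -0.006, -0.131]
force: [-1.5, 2.5, 9.0]
finger_gap: 0.0403
gripper_force: 7.7
```

```bash
python3 jaw.py w9
```

```text
t 13.3 gap 0.0406 gf 7.672091647982597 F [-0.6  2.8  8.5]
dark (np.float64(0.046500000000000055), np.float64(0.06300000000000007))
[(-20, 128), (-18, 138), (-16, 121), (-14, 139), (-12, 137), (-10, 132), (-8, 140), (-6, 137), (-4, 140), (-2, 140), (0, 135), (2, 121), (4, 122), (6, 121), (8, 123), (10, 120), (12, 111), (14, 97), (16, 94), (18, 77), (20, 76), (22, 66), (24, 48), (26, 49), (28, 49), (30, 78), (32, 144), (34, 158), (36, 152), (38, 119), (40, 96), (42, 68), (44, 66), (46, 46), (48, 37), (50, 20), (52, 16), (54, 15), (56, 12), (58, 20), (60, 49), (62, 50), (64, 56), (66, 144), (68, 165), (70, 166), (72, 167), (74, 165), (76, 159), (78, 154), (80, 152), (82, 150), (84, 140)]
```

Request:
{"api": "play_rows", "payload": {
  "targets": [
    {"delta_pos": [0, 0, 0], "angular": [0, 0, 0], "jaw": 0.7},
    {"delta_pos": [0, 0, 0], "angular": [0, 0, 0], "jaw": 0.7},
    {"delta_pos": [0, 0, 0], "angular": [0, 0, 0], "jaw": 0.7},
    {"delta_pos": [0, 0, 0], "angular": [0, 0, 0], "jaw": 0.7},
    {"delta_pos": [0, 0, 0], "angular": [0, 0, 0], "jaw": 0.4},
    {"delta_pos": [0, 0, 0], "angular": [0, 0, 0], "jaw": 0.25},
    {"delta_pos": [0, 0, 0], "angular": [0, 0, 0], "jaw": 0.25},
    {"delta_pos": [0, 0, 0], "angular": [0, 0, 0], "jaw": 0.25}
  ]
}}

```text
time_s: 14.3
ee_pos: [0.4477, 0.1229, 0.1542]
tcp_rot: [-3.138, -0.004, -0.132]
force: [-2.5, 4.6, 7.3]
finger_gap: 0.0533
gripper_force: 8.8
```

```bash
python3 jaw.py w10
```

```text
t 14.35 gap 0.0534 gf 8.80223773419857 F [-2.6  4.   7.8]
dark (np.float64(0.046500000000000055), np.float64(0.06300000000000007))
[(-20, 132), (-18, 138), (-16, 128), (-14, 137), (-12, 122), (-10, 136), (-8, 136), (-6, 126), (-4, 139), (-2, 139), (0, 139), (2, 139), (4, 123), (6, 121), (8, 122), (10, 120), (12, 120), (14, 122), (16, 105), (18, 96), (20, 95), (22, 79), (24, 76), (26, 62), (28, 54), (30, 49), (32, 47), (34, 61), (36, 122), (38, 158), (40, 152), (42, 130), (44, 79), (46, 46), (48, 45), (50, 18), (52, 9), (54, 7), (56, 12), (58, 20), (60, 48), (62, 50), (64, 61), (66, 144), (68, 164), (70, 165), (72, 167), (74, 163), (76, 158), (78, 154), (80, 150), (82, 149), (84, 135)]
```

Request:
{"api": "play_rows", "payload": {
  "targets": [
    {"delta_pos": [0, 0, 0], "angular": [0, 0, 0], "jaw": 0.17},
    {"delta_pos": [0, 0, 0], "angular": [0, 0, 0], "jaw": 0.1},
    {"delta_pos": [0, 0, 0], "angular": [0, 0, 0], "jaw": 0.1},
    {"delta_pos": [0, 0, 0], "angular": [0, 0, 0], "jaw": 0.1}
  ]
}}

```text
time_s: 14.85
ee_pos: [0.448, 0.1228, 0.155]
tcp_rot: [-3.138, -0.005, -0.131]
force: [-3.6, 3.7, 13.5]
finger_gap: 0.0473
gripper_force: 11.4
```

```bash
python3 jaw.py w11; python3 -c "
from h import *
im=np.load('w11.npz')['im']; save('w11.png',cv2.resize(im,(768,576)))"
```

```text
t 14.9 gap 0.0472 gf 11.371001601219177 F [-4.   3.4 12.1]
dark (np.float64(0.04950000000000006), np.float64(0.06350000000000007))
[(-20, 137), (-18, 135), (-16, 132), (-14, 140), (-12, 126), (-10, 132), (-8, 119), (-6, 132), (-4, 134), (-2, 128), (0, 138), (2, 137), (4, 136), (6, 138), (8, 122), (10, 122), (12, 121), (14, 118), (16, 120), (18, 120), (20, 104), (22, 96), (24, 92), (26, 77), (28, 75), (30, 62), (32, 53), (34, 48), (36, 49), (38, 55), (40, 114), (42, 156), (44, 152), (46, 136), (48, 66), (50, 28), (52, 14), (54, 10), (56, 12), (58, 12), (60, 47), (62, 51), (64, 54), (66, 145), (68, 163), (70, 164), (72, 167), (74, 164), (76, 158), (78, 154), (80, 152), (82, 149), (84, 138)]
```

View pics/w11.png

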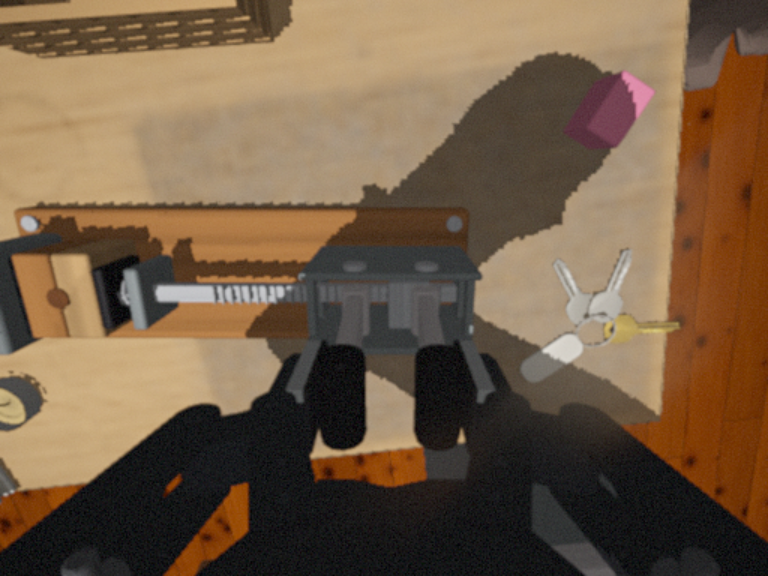

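The pad is pressed on the square-standing block with about 12–12.5 mm of spring compression, and both fingers are holding the levers. I'm handing in.

```bash
python3 -c "
from cell import order; print(order.finish_job())"
```

```text
the job is handed in; nothing more can be done
None
```

The job is handed in at about 15 s: the offcut is in the crate, and the pad presses the block with its spring pushed in about 12 of 24 mm, measured from the wrist camera, with the levers held squeezed; the judge's result was not shown.

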